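Ready the carton gloss scanner

TASK

Get the gloss scanner going with your fingertips only: push its open sample tray fully home, then push the raised lid down until it is fully shut, and then press the round button on the separate start box all the way down and let it go. The sample carton must stay lying flat in the tray; pick nothing up, do not press start while the tray or the lid is still open, and do not disturb the other cartons and the jar.

Things in the scene. Friction and masses are not known exactly. Their poses are not given: they have to be found in the camera images.
- scanner: Low cream bench instrument, 200 (x) x 300 (y) x 120 mm high, fixed to the bench. Origin: centre of its underside, on the bench. Its x axis points to its rear, y to its left, z up; the tray comes out of its front (-x side). In the middle of its top is an open hatch 140 x 138 mm, which the lid covers.
- tray (a joint): How far the scanner's sample tray is pulled out, m: 0 is fully home, 0.12 fully out. It slides along the scanner's -x axis as it opens, runs with about 1.5 N of friction plus 4 N per m/s and stays where it is left; a hard stop at 0.
- tray_front (a point): Middle of the top edge of the tray's outer front face, 115 mm above the bench; moves with the tray. The front is an upright grey panel 236 mm wide (along y), 15 mm thick, from 25 to 115 mm above the bench, with a flat aluminium plate on it and no handle; 116 mm ahead of the scanner's centre when the tray is home. Behind it is an open tray, its inner floor 40 mm and its side walls 70 mm above the bench.
- lid (a joint): Opening angle of the scanner's lid, rad: 0 is shut and flat, 1.57 upright, at most 1.8. The hinge is stiff (about 0.16 N m): the lid stays wherever it is left and must be pushed all the way down; about 2 N at its free edge moves it.
- lid_hinge (a point): Middle of the lid's hinge line, fixed on the scanner at x = 0, y = +77 mm in its frame and 121 mm above the bench. The hinge line runs along the scanner's x axis, at the left (+y) side of the hatch; the lid opens upwards and to the scanner's left.
- lid_edge (a point): Middle of the lid's free edge on its outer face (the top when shut). The lid is a flat grey plate 160 mm along the hinge, 150 mm from hinge to free edge, 8 mm thick, with a thin aluminium strip along the free edge. Shut, its top is 129 mm above the bench and this edge lies at y = -73 mm in the scanner's frame. The outer face of the open lid looks to the scanner's left (+y).
- start_box: Grey box 80 x 80 x 45 mm high, fixed to the bench, with one round push button in a black collar on top. Origin: centre of its underside. It may stand in any of three places, left or right of the scanner.
- start (a joint): How far the start button is pressed, m: 0 released, 0.006 fully down (4 N); springs back.
- start_top (a point): Centre of the top of the white start button (28 mm across), which is pressed straight down.
- sample: Flat white carton with a teal band, 50 x 80 x 20 mm, loose, lying in the tray. Origin: centre of its underside. 40 g or so.
- carton_a: Bystander: loose plum carton 60 x 50 x 90 mm high. Origin: centre of its underside.
- jar: Bystander: loose amber jar with white cap, 56 mm across, 60 mm high. Origin: centre of its underside.
- carton_flat: Bystander: loose long white carton lying on the bench, 110 x 36 x 32 mm high. Origin: centre of its underside.
- carton_tall: Bystander: loose upright violet carton 50 x 60 x 140 mm high. Origin: centre of its underside.
- carton_small: Bystander: small loose gold carton 35 x 32 x 50 mm high, standing on the scanner's top near its right rear corner (clear of the lid). Origin: centre of its underside.
- carton_mid: Bystander: loose teal carton 70 x 45 x 70 mm high. Origin: centre of its underside.
Things that resemble listed ones, but are neither listed nor needed, are in the scene too. Leave any green look-alike of the sample alone. Leave any red look-alike of the start_box alone.

How it is judged:
On the way, in this order (a step that is already met when the one before it is completed fails the run):
1. the tray is pushed fully home (value of joint tray below 0.004 m), for 0.2 s.
2. the lid is then pushed fully shut (value of joint tray below 0.004 m and value of joint lid below 0.04 rad), for 0.2 s.
3. the start button is then pressed down (all of step 2 and value of joint start above 0.004 m), for 0.05 s.
At the end, for the whole second after the job is handed in: The tray is home (within 4 mm), the lid shut (within 0.04 rad), the start button pressed (more than 4 mm) after that and let go again (under 1 mm), and the sample carton lies flat (within 0.15 rad) at rest in the tray inside the scanner (all of step 2 and value of joint start below 0.001 m and x of sample in the frame of scanner between -0.1 and 0.09 m and y of sample in the frame of scanner between -0.09 and 0.09 m and height (world z) of sample below 0.05 m and angle between sample's own z axis and vertical below 0.15 rad and linear speed of sample below 0.02 m/s); the robot touches nothing.
It fails at once if start pressed (over 3 mm) while the tray (over 6 mm) or lid (over 0.06 rad) is open (value of joint start above 0.003 m and (value of joint tray above 0.006 m or value of joint lid above 0.06 rad)).
It fails at once if the sample carton is lifted over 20 mm off the tray floor or tipped (height (world z) of sample above 0.06 m or angle between sample's own z axis and vertical above 0.5 rad).
It fails at once if a bystander is moved over 30 mm or tipped over 0.5 rad (distance of any of carton_a, jar, carton_flat, carton_tall, carton_mid, carton_small from where it was at the start of the episode above 0.03 m or angle between any of carton_a, jar, carton_flat, carton_tall, carton_mid, carton_small's own z axis and vertical above 0.5 rad).
It also fails if it takes over 59 s, if anything falls off the work surface, if the arm or the gripper's body presses on something with over 40 N, if the wrist force passes 120 N, or if a joint passes its speed limit or range.

ROBOT

A 6-joint arm with a two-finger parallel gripper is mounted at the origin on the work surface. World frame = base frame: x ahead of the robot, y to its left, z up, the work surface at z = 0. Lengths are in m, angles in rad, forces in N, time in s.
With the tool pointing down it reaches from about 0.3 to 0.875 m from the base axis. Payload 6.4 kg.
Tool frame: the origin (TCP) lies on the centre line of the jaws, within the pads' length; the fingertips stand 25 mm ahead of it and the grasp point (between the pads) lies 6 mm ahead of it (ctrl.tips_ahead is the z of the fingertips in the tool frame, in m); z points along the fingers, x is the direction in which the jaws open and shut, and the axes are right-handed (so a half turn about z gives the same grasp; the last joint's range is limited). The gripper opens to 85 mm and grips with 20 to 120 N. Pads are 22 mm wide; open, the fingers measure 114 mm over their backs; the gripper's body (76 mm by 85 mm) begins 54 mm behind the grasp point. The pads swing forward as they close: fully open they stand 13 mm farther back than shut.
Start: joints at [1.088, 0.181, 1.607, -0, 1.354, -0.206], TCP at [0.157, 0.553, 0.256] pointing down, gripper open.
Joint ranges: [-2.99, 2.99], [-0.89, 2.07], [0.3, 2.58], [-1.14, 4.28], [0, 2.63], [-3.12, 3.12]. Speed limits (rad/s): [2.57, 2.57, 3.01, 3.14, 3.14, 3.14].

INTERFACE

Orientations are given as a unit quaternion [w, x, y, z].
In Python, from bench import ctrl gives the robot as it stands.
- The arm moves only by the shell command python3 -m pendant 'ROWS'. ROWS is JSON, a list that holds one entry, the list of rows, each a list of 7 numbers: the shift along the tool's x, y, z in m, then the turn, a rotation vector about the tool's x, y, z in rad, then the closure, from -1 (fully open) to 1 (shut). A call has 1 to 10 rows; each row shifts and turns the commanded pose from where the row before left it, along the tool's axes as they then stand; what a row does not reach is not made up. A row lasts 1/10 s, in which the tool goes at most 50 mm and 8.59 degrees, less where a joint would pass 70% of its speed; a pose out of reach is approached as far as the arm can. A call with a gripper value outside its range is refused whole. The fingers move at their own pace and stop on an object; the grip force is fixed at half the most. Time passes only in rows, so rows that do not move let the fingers close. It gives the time, the measured TCP pose, the force and the opening at its end, in the units of the state.
- ctrl.get_obs(): the state, without advancing time (a new reading comes with each control period).
- ctrl.camera(name): name is "side" or "top" or "wrist"; returns (picture, depth): 480x640x3 uint8, red, green, blue; 480x640 float32, m along the optical axis (not along the pixel's ray), 0 where there is no reading.
- ctrl.calibration(name): a dict with "fov_y" (degrees; the focal length in pixels is half the picture's height over the tangent of half this angle, whatever the lens; pixels are square), "cx", "cy" (the principal point, pixels), "camera_from_world" (4x4, takes a point from world to camera coordinates). Camera axes: x right, y down, z forward; pixel columns grow to the right and rows downward; lengths in m; the calibration is good to about 2 mm. A picture is of the moment at which its call begins: read the wrist's pose just before it. calibration takes no time and is no camera call; for the wrist camera it gives the pose at the moment of the call.
- ctrl.hand_in(): hands the job in, once; it reports no verdict.
The state is a dict: "time_s": time; "q": joint angles; "dq": joint speeds; "joint_efforts": joint torques, N m; "eef_pos": TCP position; "eef_rot": TCP orientation; "wrist_force": force on the tool from outside, world axes, zero at the start; "torque": the same for the moment, N m; "opening": opening from 0.0 (shut) to 1.0 (fully open).
Only numpy, scipy, OpenCV 4.12 (cv2) and the standard library are available. Lean on these libraries where they do the work, as an engineer would, in place of code of your own. Each camera call takes 0.05 s, during which the arm holds its last target.

## Working session

There is one attempt and no reset: what is moved stays moved. The work goes in short steps, Python scripts to look and compute and a shell command to move; the robot and the scene stay as the last step left them, time stands still between calls to the robot, and variables do not carry over. Pictures are saved under pics/ and viewed, and the job is handed in when it is done.

```bash
ls; mkdir -p pics; python3 - <<'E'
from bench import ctrl
import cv2,numpy as np
for n in ("top","side","wrist"):
    c=ctrl.calibration(n); p,d=ctrl.camera(n)
    cv2.imwrite(f"pics/{n}0.png",p[:,:,::-1]); np.savez(f"pics/{n}0.npz",p=p,d=d,T=c["camera_from_world"],f=240/np.tan(np.radians(c["fov_y"]/2)),cx=c["cx"],cy=c["cy"])
    print(n,c["fov_y"],c["cx"],c["cy"])
o=ctrl.get_obs();print(o["time_s"],o["eef_pos"],o["eef_rot"],o["opening"],ctrl.tips_ahead)
E
```

```text
pics
top 45.88793200654573 311.0964010886505 250.20369266404754
side 51.896391232999164 309.434856829102 243.38055432072983
wrist 61.23152040377427 325.26902532283464 239.279471342192
0.15 [0.15694619 0.55277955 0.25558502] [ 2.79646856e-04  7.97899346e-01  6.02790323e-01 -6.17114370e-04] 1.001023903608477 0.025
```

View pics/top0.png

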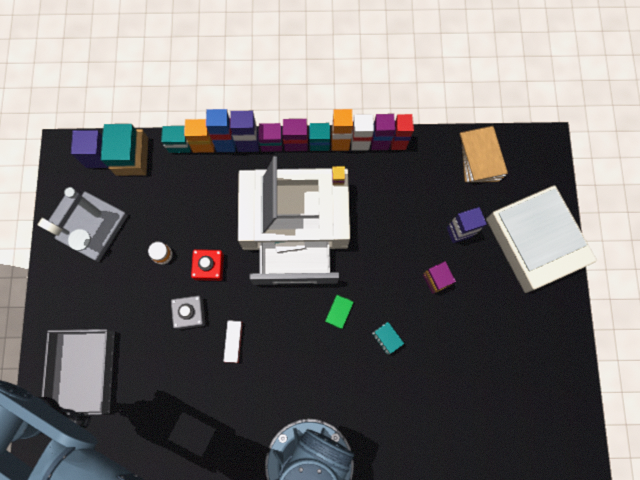

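View pics/side0.png

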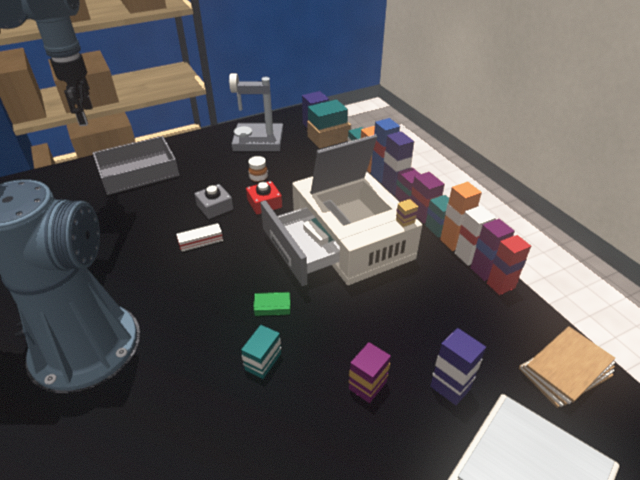

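View pics/wrist0.png

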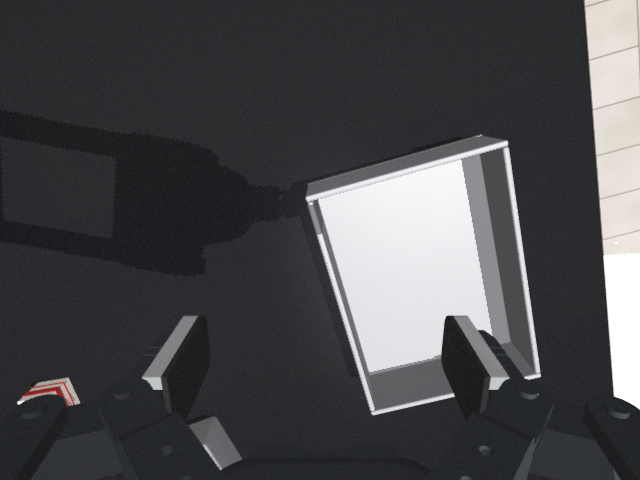

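The top view shows the scanner around (293,208), its tray front at (294,279), and the raised lid at (269,190).

Candidates:
- **Start box:** grey box (187,311), red box (207,265), or the grey stand with a white disc (80,238). By the description it's the grey box at (187,311).
- **Sample:** the white carton in the tray (290,248). The green one at (340,311) and the white flat carton at (233,341) are not it.

Next, a close crop and measurements.

```bash
cat > h.py <<'E'
import numpy as np,cv2
def load(n):
    return dict(np.load(f"pics/{n}.npz"))
def shot(cam,name):
    from bench import ctrl
    c=ctrl.calibration(cam); p,d=ctrl.camera(cam)
    cv2.imwrite(f"pics/{name}.png",p[:,:,::-1])
    np.savez(f"pics/{name}.npz",p=p,d=d,T=c["camera_from_world"],f=240/np.tan(np.radians(c["fov_y"]/2)),cx=c["cx"],cy=c["cy"])
    return load(name)
def cloud(s):
    v,u=np.mgrid[0:480,0:640]; d=s["d"]
    P=np.stack([(u-s["cx"])/s["f"]*d,(v-s["cy"])/s["f"]*d,d,np.ones_like(d)],-1)
    return (P@np.linalg.inv(s["T"]).T)[...,:3]
def ray(s,u,v,z):
    Ti=np.linalg.inv(s["T"]); r=Ti[:3,:3]@np.array([(u-s["cx"])/s["f"],(v-s["cy"])/s["f"],1]);o=Ti[:3,3]
    return o+r*(z-o[2])/r[2]
E
python3 - <<'E'
from h import *
s=load("top0");W=cloud(s)
for nm,(u,v) in dict(box=(176,302),btn=(186,311),redbtn=(206,263),scL=(250,240),scR=(342,240),scRL=(250,180),trayfront=(294,279),tfl=(256,279),tfr=(334,279),floor=(300,262),sample=(290,248),lidtop=(270,165),bench=(300,350),jar=(159,250),flat=(233,341),hatch=(295,200),gold=(339,172)).items(): print(nm,W[v,u].round(4))
a=cv2.resize(s["p"][150:340,140:370,::-1],None,fx=3.4,fy=3.1,interpolation=cv2.INTER_CUBIC); cv2.imwrite("pics/cropA.png",a[:600,:800])
t=load("side0"); a=cv2.resize(t["p"][120:290,180:440,::-1],None,fx=3,fy=3,interpolation=cv2.INTER_CUBIC); cv2.imwrite("pics/cropB.png",a)
E
```

```text
box [0.4311 0.3623 0.0435]
btn [0.4031 0.3284 0.0681]
redbtn [0.5341 0.2778 0.0693]
scL [ 0.2242 -0.012   1.5946]
scR [ 0.5828 -0.0946  0.1143]
scRL [0.7549 0.1539 0.1184]
trayfront [0.4803 0.0354 0.104 ]
tfl [0.4797 0.1355 0.1156]
tfr [ 0.4812 -0.0717  0.0898]
floor [0.54   0.0204 0.0359]
sample [0.5744 0.0472 0.0635]
lidtop [0.7558 0.0909 0.2265]
bench [0.2982 0.0233 0.004 ]
jar [0.5738 0.4101 0.0637]
flat [0.3236 0.2053 0.0317]
hatch [0.7243 0.0333 0.0289]
gold [ 0.7563 -0.0884  0.1672]
```

View pics/cropA.png

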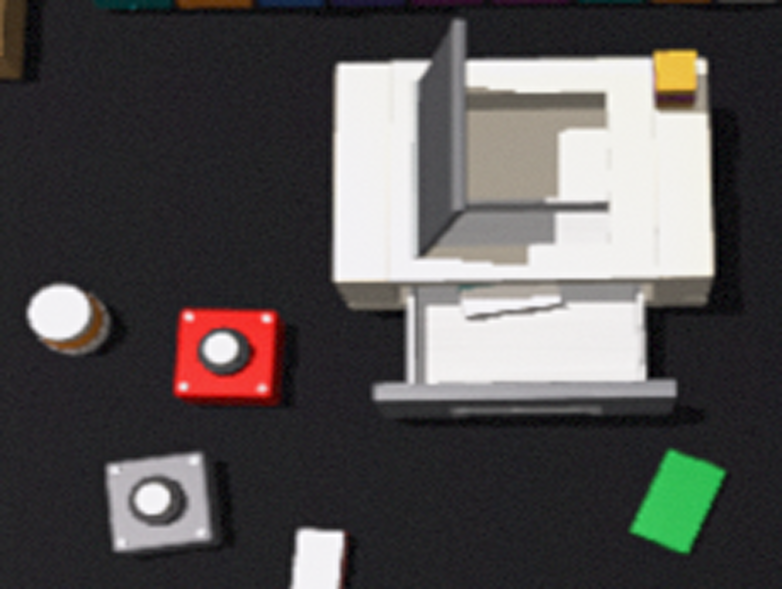

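View pics/cropB.png

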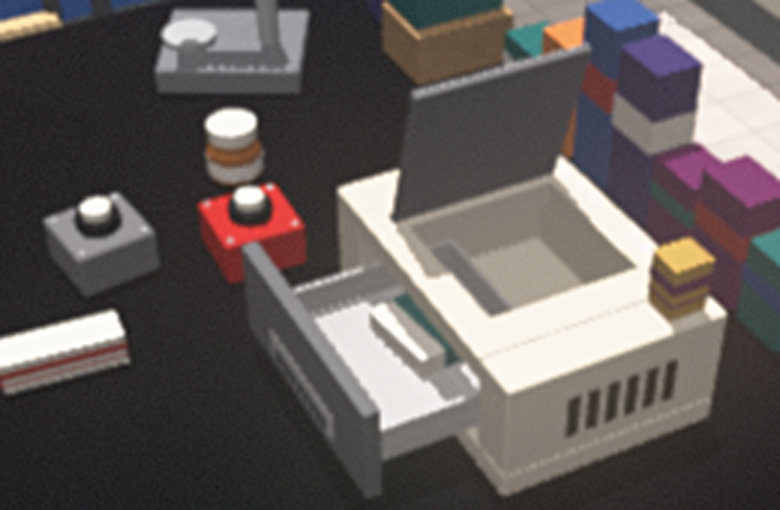

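The crop confirms the grey box with a white button (crop 155,500 of the top view), the sample with its teal band in the tray, and the lid leaning slightly past upright. Now the fits.

```bash
python3 - <<'E'
from h import *
s=load("top0");W=cloud(s);p=s["p"].astype(int)
def rect(m,z):
    v,u=np.nonzero(m); P=np.array([ray(s,a,b,z)[:2] for a,b in zip(u,v)],np.float32)
    r=cv2.minAreaRect(P); return r,cv2.boxPoints(r).round(4)
roi=np.zeros((480,640),bool); roi[150:260,230:360]=1
white=(p.min(2)>170)
m=roi&white&(abs(W[...,2]-.12)<.014); n,l,st,c=cv2.connectedComponentsWithStats(m.astype(np.uint8))
print("scanner",rect(m,.12),st[1:6].tolist())
# tray front: top edge
roi[:]=0; roi[268:285,245:345]=1
m=roi&(W[...,2]>.105)&(W[...,2]<.125)
print("trayfront",rect(m,.115)); 
m2=roi&(W[...,2]>.08)&(W[...,0]<.51); P=W[m2]; print(np.percentile(P[:,1],[1,99]),np.percentile(P[:,0],[2,50,98]))
# box
roi[:]=0; roi[290:330,165:210]=1
m=roi&(W[...,2]>.035)&(W[...,2]<.053); print("box",rect(m,.045))
m=roi&(p.min(2)>200)&(W[...,2]>.058); v,u=np.nonzero(m); print("btn",u.mean(),v.mean(),m.sum(),ray(s,u.mean(),v.mean(),.068),np.median(W[m],0))
# lid
roi[:]=0; roi[150:240,255:285]=1
m=roi&(W[...,2]>.14); P=W[m]; print("lid z max",P[:,2].max(), np.percentile(P[:,0],[1,99]))
for z in (.15,.18,.21,.24,.26):
    q=P[abs(P[:,2]-z)<.01]; print(z,len(q),np.percentile(q[:,1],[5,50,95]).round(4),np.percentile(q[:,0],[2,98]).round(3))
t=load("side0");V=cloud(t)
m=np.zeros((480,640),bool); m[135:195,310:378]=1
m&=(V[...,2]>.14)&(V[...,0]<.85)&(V[...,1]>.05); P=V[m];print("side lid",P[:,2].max())
for z in (.15,.18,.21,.24,.26):
    q=P[abs(P[:,2]-z)<.01]; print(z,len(q),np.percentile(q[:,1],[5,50,95]).round(4),np.percentile(q[:,0],[2,98]).round(3))
m=np.zeros((480,640),bool); m[200:285,260:312]=1;m&=(V[...,2]>.03)&(V[...,2]<.11)&(V[...,0]<.52)
P=V[m];A=np.c_[P[:,1],np.ones(len(P))];k=np.linalg.lstsq(A,P[:,0],rcond=None)[0];print("front face x=",k, np.std(P[:,0]-A@k),P[:,1].min(),P[:,1].max())
# bystander positions
for nm,(u,v) in dict(carton_a=(440,272),jar=(158,249),flat=(233,341),tall=(470,217),mid=(388,333),gold=(339,172)).items(): print(nm,W[v,u].round(3))
E
```

```text
scanner (((0.6840887069702148, 0.035340748727321625), (0.19951146841049194, 0.2980865240097046), 0.11639880388975143), array([[ 0.584 ,  0.1842],
       [ 0.5846, -0.1139],
       [ 0.7841, -0.1135],
       [ 0.7835,  0.1846]], dtype=float32)) [[238, 169, 112, 72, 4356], [345, 169, 3, 5, 13]]
trayfront (((0.4857844412326813, 0.034928098320961), (0.017408085986971855, 0.23325742781162262), 0.23194345831871033), array([[ 0.4766,  0.1515],
       [ 0.4776, -0.0817],
       [ 0.495 , -0.0817],
       [ 0.494 ,  0.1516]], dtype=float32))
[-0.08031812  0.14986765] [0.47863896 0.48398046 0.49424398]
box (((0.4028574824333191, 0.3307075500488281), (0.08144538104534149, 0.08090943098068237), 7.033236026763916), array([[0.3575, 0.3659],
       [0.3674, 0.2856],
       [0.4482, 0.2955],
       [0.4383, 0.3758]], dtype=float32))
btn 184.68055555555554 310.65277777777777 72 [0.40407903 0.33200542 0.068     ] [0.40370666 0.33319261 0.06794534]
lid z max 1.594624697540978 [0.224153   0.76085594]
0.15 98 [0.1088 0.1122 0.1133] [0.604 0.757]
0.18 102 [0.1011 0.1019 0.1055] [0.605 0.754]
0.21 96 [0.0911 0.0945 0.0978] [0.604 0.758]
0.24 116 [0.084  0.0846 0.0879] [0.604 0.757]
0.26 287 [0.0706 0.0755 0.081 ] [0.605 0.76 ]
side lid 0.2699116873489559
0.15 283 [0.0995 0.1033 0.107 ] [0.606 0.762]
0.18 292 [0.0905 0.094  0.098 ] [0.606 0.761]
0.21 316 [0.0821 0.0857 0.0892] [0.606 0.761]
0.24 330 [0.0736 0.077  0.0806] [0.606 0.76 ]
0.26 437 [0.0686 0.0724 0.077 ] [0.607 0.76 ]
front face x= [-0.02535953  0.48466454] 0.007924343607383205 -0.08778809761538198 0.24575226900960934
carton_a [ 0.496 -0.357  0.091]
jar [0.576 0.412 0.067]
flat [0.324 0.205 0.032]
tall [ 0.634 -0.435  0.141]
mid [ 0.337 -0.213  0.07 ]
gold [ 0.756 -0.088  0.167]
```

Scanner centre is (0.684, 0.035) with yaw near 0. The front face is at x≈0.478 (0.090 out), the lid is about 72° open, and the button is at (0.404, 0.332, 0.068). I'll shut the jaws, turn tool x onto world +y, and travel.

```bash
python3 -m pendant '[[[0,0,0,0,0,-0.138,1],[0,0,0,0,0,-0.138,1],[-0.04,0.02,0,0,0,0,1],[-0.04,0.02,0,0,0,0,1],[-0.04,0.02,0,0,0,0,1],[-0.04,0.02,0,0,0,0,1],[-0.04,0.02,0,0,0,0,1],[-0.04,0.02,0,0,0,0,1],[-0.04,0.02,0,0,0,0,1],[-0.04,0.02,0,0,0,0,1]]]'
```

```text
time_s: 1.15
eef_pos: [0.3171, 0.2314, 0.2563]
eef_rot: [0.0, 0.707, 0.707, 0.0]
wrist_force: [0.6, -0.3, 0.1]
opening: 0.003
```

```bash
python3 -m pendant '[[[-0.038,0.016,0,0,0,0,1],[-0.038,0.016,0,0,0,0,1],[-0.038,0.016,0,0,0,0,1],[-0.038,0.016,0,0,0,0,1],[-0.038,0.016,0,0,0,0,1],[-0.036,0.016,0,0,0,0,1],[0,0,0.04,0,0,0,1],[0,0,0.04,0,0,0,1],[0,0,0.04,0,0,0,1],[0,0,0.04,0,0,0,1]]]'
python3 -c "
from h import *
shot('side','side1')"
```

```text
time_s: 2.15
eef_pos: [0.4125, 0.0068, 0.0949]
eef_rot: [0.0, 0.708, 0.707, 0.0]
wrist_force: [0.3, -0.5, -0.3]
opening: -0.001
```

View pics/side1.png

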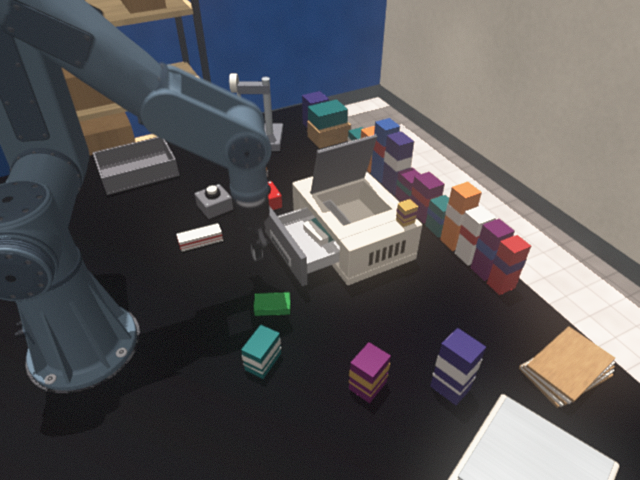

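The fingers at (258,240) stand ahead of the grey front panel. I'll tilt the tool 15° so the fingers lead and the wrist stays clear of the lid, then push.

```bash
python3 -m pendant '[[[0,0,0,-0.13,0,0,1],[0,0,0,-0.13,0,0,1],[0,0.0145,0.0039,0,0,0,1],[0,0.0145,0.0039,0,0,0,1],[0,0.0097,0.0026,0,0,0,1],[0,0.0097,0.0026,0,0,0,1],[0,0.0097,0.0026,0,0,0,1],[0,0.0097,0.0026,0,0,0,1],[0,0.0097,0.0026,0,0,0,1],[0,0.0097,0.0026,0,0,0,1]]]'
python3 -m pendant '[[[0,0.0097,0.0026,0,0,0,1]]]'
```

```text
time_s: 3.2
eef_pos: [0.5036, 0.007, 0.0959]
eef_rot: [0.091, 0.701, 0.701, 0.091]
wrist_force: [-2.4, 1.0, 1.1]
opening: 0.001
time_s: 3.3
eef_pos: [0.5137, 0.007, 0.0959]
eef_rot: [0.091, 0.701, 0.701, 0.092]
wrist_force: [-2.4, 0.8, 1.5]
opening: 0.002
```

```bash
python3 -m pendant '[[[0,0.0097,0.0026,0,0,0,1],[0,0.0097,0.0026,0,0,0,1],[0,0.0058,0.0015,0,0,0,1],[0,0.0039,0.001,0,0,0,1]]]'
for i in 1 2 3; do python3 -m pendant '[[[0,0.0019,0.0005,0,0,0,1]]]' | egrep "pos|force"; done
```

```text
time_s: 3.7
eef_pos: [0.5436, 0.0068, 0.096]
eef_rot: [0.092, 0.701, 0.701, 0.092]
wrist_force: [-2.4, 0.9, 0.5]
opening: 0.004
eef_pos: [0.5453, 0.0068, 0.096]
wrist_force: [-2.0, 0.8, 0.6]
eef_pos: [0.547, 0.0068, 0.096]
wrist_force: [-1.7, 0.5, 0.6]
eef_pos: [0.5489, 0.0068, 0.0961]
wrist_force: [-1.0, 0.0, -0.2]
```

```bash
for i in 1 2 3 4 5 6 7; do python3 -m pendant '[[[0,0.0019,0.0005,0,0,0,1]]]' | egrep "pos|force"; done
```

```text
eef_pos: [0.5509, 0.0068, 0.0961]
wrist_force: [-0.5, -0.1, 0.4]
eef_pos: [0.5528, 0.0068, 0.096]
wrist_force: [-1.2, 0.3, 0.1]
eef_pos: [0.5546, 0.0069, 0.0959]
wrist_force: [-9.2, -0.0, 3.1]
eef_pos: [0.5549, 0.007, 0.0955]
wrist_force: [-19.1, -2.0, 16.4]
eef_pos: [0.5551, 0.0072, 0.0949]
wrist_force: [-26.0, -1.7, 18.5]
eef_pos: [0.5553, 0.0074, 0.0942]
wrist_force: [-32.6, -2.7, 20.8]
eef_pos: [0.5556, 0.0076, 0.0935]
wrist_force: [-44.6, -5.0, 33.0]
```

The hard stop was felt at TCP x≈0.5546. Backing off and looking.

```bash
python3 -m pendant '[[[0,-0.0145,-0.0039,0,0,0,1],[0,-0.029,-0.0077,0,0,0,1],[0,-0.029,-0.0077,0,0,0,1],[0,0.01,-0.038,0,0,0,1],[0,0.01,-0.038,0,0,0,1],[0,0.01,-0.038,0,0,0,1],[0,0.01,-0.038,0,0,0,1],[0,0.01,-0.038,0,0,0,1],[0,0,0,0.13,0,0,1],[0,0,0,0.13,0,0,1]]]'
python3 - <<'E'
from h import *
s=shot('side','side2');shot('top','top2');V=cloud(s)
a=cv2.resize(s["p"][120:290,200:440,::-1],None,fx=3,fy=3,interpolation=cv2.INTER_CUBIC); cv2.imwrite("pics/cropC.png",a)
E
```

```text
time_s: 5.7
eef_pos: [0.4884, 0.0064, 0.2966]
eef_rot: [0.002, 0.708, 0.707, 0.0]
wrist_force: [-0.6, -0.5, -0.5]
opening: -0.001
```

View pics/cropC.png

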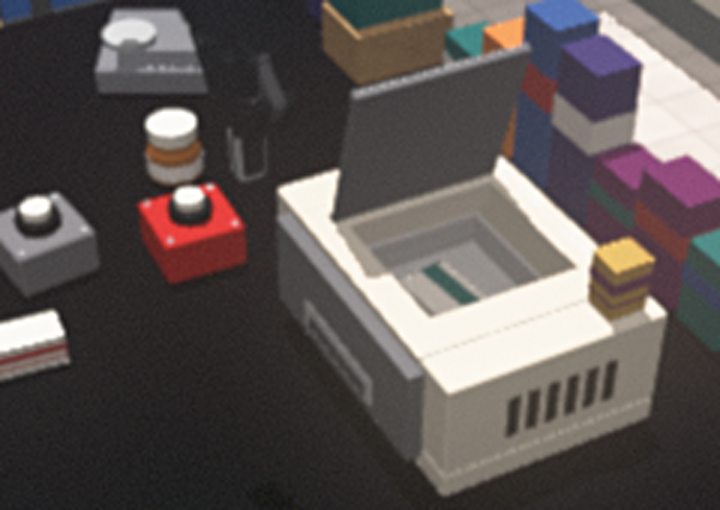

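View pics/top2.png

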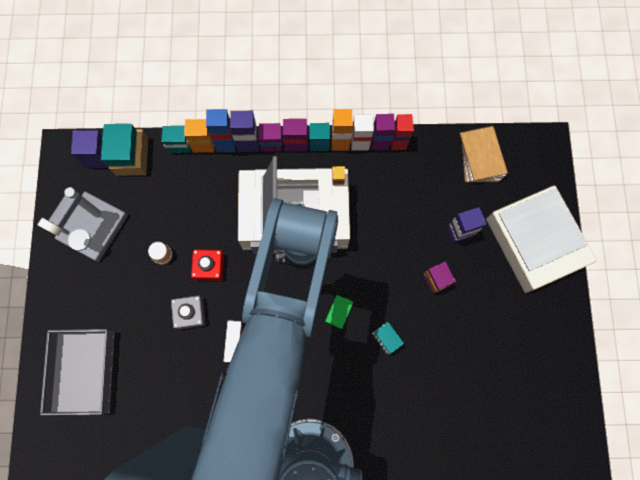

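The tray front is flush against the housing, and the sample lies flat inside at crop (440,290). Now to the outer (+y) side of the lid.

```bash
python3 -m pendant '[[[0.038,0,0,0,0,0,1],[0.038,0,0,0,0,0,1],[0.038,0,0,0,0,0,1],[0.04,0,0,0,0,0,1],[0,0.039,0,0,0,0,1],[0,0.039,0,0,0,0,1],[0,0.039,0,0,0,0,1],[0,0.039,0,0,0,0,1],[0,0.039,0,0,0,0,1],[0,0,0.03,0,0,0,1]]]'
python3 - <<'E'
from h import *
s=shot('side','side3')
a=cv2.resize(s["p"][60:290,180:440,::-1],None,fx=2.5,fy=2.5,interpolation=cv2.INTER_CUBIC); cv2.imwrite("pics/cropD.png",a)
E
```

```text
time_s: 6.8
eef_pos: [0.6886, 0.16, 0.2668]
eef_rot: [0.004, 0.708, 0.706, 0.005]
wrist_force: [-0.5, 0.5, 0.5]
opening: -0.003
```

View pics/cropD.png

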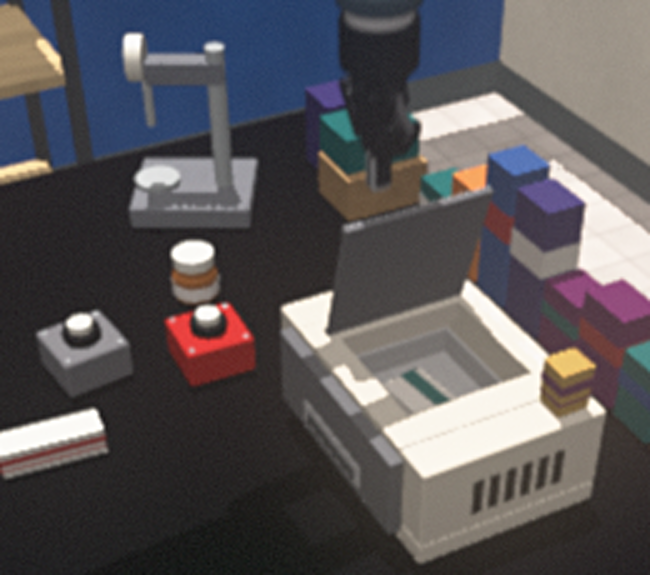

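```bash
python3 -m pendant '[[[-0.025,0,0,0,0,0,1],[-0.025,0,0,0,0,0,1],[-0.012,0,0,0,0,0,1],[-0.012,0,0.003,0,0,0,1]]]'
python3 -m pendant '[[[-0.012,0,0.006,0,0,0,1]]]'
```

```text
time_s: 7.25
eef_pos: [0.6819, 0.0864, 0.2605]
eef_rot: [0.0, 0.707, 0.707, 0.001]
wrist_force: [-0.4, 1.2, 1.1]
opening: -0.002
time_s: 7.35
eef_pos: [0.6824, 0.0746, 0.2546]
eef_rot: [0.001, 0.707, 0.707, 0.001]
wrist_force: [-0.1, 0.6, 1.8]
opening: -0.003
```

```bash
python3 -m pendant '[[[-0.011,0,0.004,0,0,0,1],[-0.010,0,0.005,0,0,0,1],[-0.010,0,0.0055,0,0,0,1],[-0.010,0,0.011,0,0,0,1],[-0.010,0,0.013,0,0,0,1]]]'
python3 -m pendant '[[[-0.007,0,0.014,0,0,0,1],[-0.007,0,0.015,0,0,0,1],[-0.003,0,0.014,0,0,0,1]]]'
```

```text
time_s: 7.85
eef_pos: [0.6826, 0.0227, 0.2147]
eef_rot: [0.001, 0.707, 0.707, 0.0]
wrist_force: [1.2, 0.5, 0.7]
opening: -0.002
time_s: 8.15
eef_pos: [0.6818, 0.0059, 0.1702]
eef_rot: [-0.0, 0.708, 0.707, -0.0]
wrist_force: [0.3, -0.5, 0.7]
opening: -0.003
```

```bash
python3 -m pendant '[[[-0.003,0,0.008,0,0,0,1]]]'
for i in 1 2 3 4 5 6; do python3 -m pendant '[[[0,0,0.002,0,0,0,1]]]' | egrep "pos|force"; done
```

```text
time_s: 8.25
eef_pos: [0.6812, 0.0037, 0.1616]
eef_rot: [-0.001, 0.707, 0.707, -0.001]
wrist_force: [-1.0, 0.5, 0.3]
opening: 0.001
eef_pos: [0.6813, 0.0036, 0.1601]
wrist_force: [0.8, -0.1, 0.1]
eef_pos: [0.6823, 0.0039, 0.1599]
wrist_force: [-1.1, -0.2, 0.4]
eef_pos: [0.6826, 0.004, 0.1587]
wrist_force: [0.3, -0.0, 0.4]
eef_pos: [0.6826, 0.0039, 0.1568]
wrist_force: [-0.2, -1.1, 1.1]
eef_pos: [0.6826, 0.0038, 0.1547]
wrist_force: [0.4, -0.8, -0.3]
eef_pos: [0.6827, 0.0038, 0.1539]
wrist_force: [-5.5, 0.7, 15.9]
```

```bash
python3 -m pendant '[[[0,0,0.001,0,0,0,1],[0,0,0,0,0,0,1],[0,0,0,0,0,0,1]]]'
python3 -m pendant '[[[0,0,-0.02,0,0,0,1],[0,0,-0.04,0,0,0,1],[0,0,-0.04,0,0,0,1],[0.02,-0.04,-0.02,0,0,0,1],[0.02,-0.04,0,0,0,0,1]]]'
python3 - <<'E'
from h import *
s=shot('side','side4');V=cloud(s)
for u,v in [(350,190),(345,205),(370,200),(375,190),(340,190),(390,205),(392,236),(360,240),(315,190)]: print(u,v,V[v,u].round(4))
a=cv2.resize(s["p"][60:290,180:440,::-1],None,fx=2.5,fy=2.5,interpolation=cv2.INTER_CUBIC); cv2.imwrite("pics/cropE.png",a)
E
```

```text
time_s: 9.15
eef_pos: [0.6827, 0.0038, 0.1539]
eef_rot: [0.001, 0.707, 0.707, 0.0]
wrist_force: [-5.7, 0.1, 12.6]
opening: -0.0
time_s: 9.65
eef_pos: [0.6038, 0.0435, 0.2754]
eef_rot: [0.003, 0.708, 0.706, 0.002]
wrist_force: [0.6, 1.1, 0.1]
opening: -0.003
350 190 [0.6969 0.0708 0.1296]
345 205 [0.654  0.0212 0.1307]
370 200 [0.7189 0.0106 0.1303]
375 190 [0.7536 0.0423 0.1288]
340 190 [0.6743 0.0822 0.1299]
390 205 [ 0.7534 -0.0265  0.1277]
392 236 [ 0.7016 -0.1147  0.1162]
360 240 [ 0.6272 -0.0954  0.1192]
315 190 [0.6204 0.1164 0.1262]
```

View pics/cropE.png

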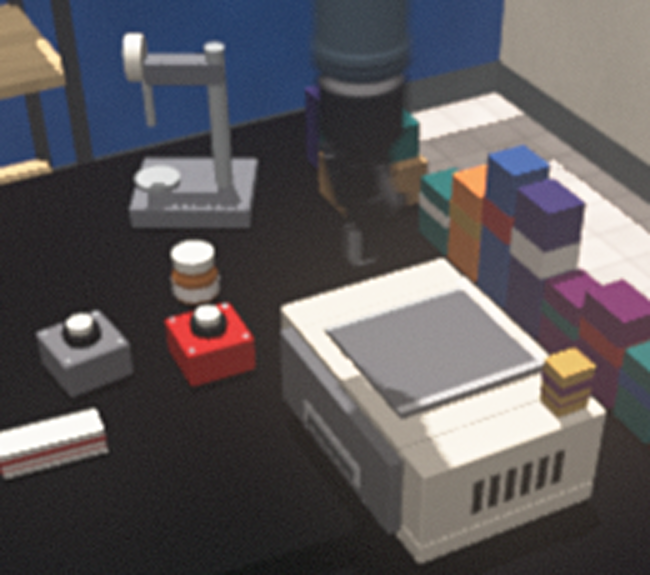

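The lid is flat at z≈0.130 from hinge to free edge, so it's shut. Going above the grey box's button, then re-checking from the top view.

```bash
python3 -m pendant '[[[0.036,-0.025,0,0,0,0,1],[0.036,-0.025,0,0,0,0,1],[0.036,-0.025,0,0,0,0,1],[0.036,-0.025,0,0,0,0,1],[0.036,-0.025,0,0,0,0,1],[0.036,-0.025,0,0,0,0,1],[0.036,-0.025,0,0,0,0,1],[0.036,-0.025,0,0,0,0,1],[0,0,0.04,0,0,0,1],[0,0,0.04,0,0,0,1]]]'
python3 - <<'E'
from h import *
s=shot('top','top5');W=cloud(s);shot('wrist','wrist5');t=shot('side','side5')
roi=np.zeros((480,640),bool); roi[235:275,240:345]=1
m=roi&(W[...,2]>.06)&(W[...,2]<.125)&(W[...,0]<.582);P=W[m];print("tray x",np.percentile(P[:,0],[1,5,50,95]).round(4),np.percentile(P[:,1],[2,98]))
p=t["p"].astype(int);V=cloud(t);m=np.zeros((480,640),bool);m[180:215,195:232]=1
m&=(p.min(2)>170)&(V[...,2]>.055);print("btn",m.sum(),np.median(V[m],0).round(4),V[m].mean(0).round(4))
E
```

```text
time_s: 10.7
eef_pos: [0.4024, 0.334, 0.1917]
eef_rot: [0.001, 0.706, 0.708, 0.002]
wrist_force: [-1.0, 0.9, -0.5]
opening: -0.001
tray x [0.5653 0.5665 0.569  0.5802] [-0.07797929  0.14689553]
btn 37 [0.4069 0.3287 0.0676] [0.4075 0.3295 0.0676]
```

View pics/wrist5.png

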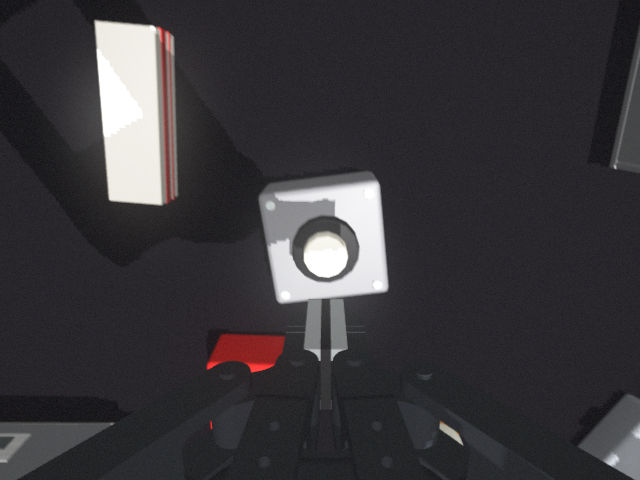

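View pics/top5.png

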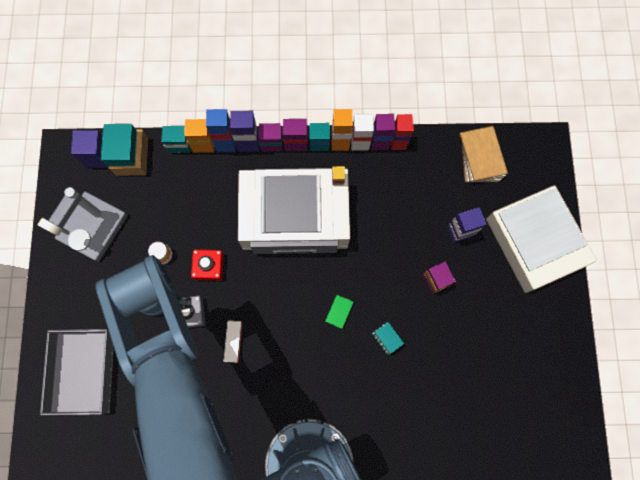

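Tray front at x≈0.567 (home), lid shut, and the bystanders look unmoved. The button at wrist (325,255) agrees with the plan. Pressing.

```bash
python3 -m pendant '[[[-0.002,0.001,0.03,0,0,0,1],[0,0,0.03,0,0,0,1],[0,0,0.028,0,0,0,1],[0,0,0.004,0,0,0,1]]]'
for i in 1 2 3 4 5 6 7; do python3 -m pendant '[[[0,0,0.0015,0,0,0,1]]]' | egrep "pos|force"; done
```

```text
time_s: 11.25
eef_pos: [0.4032, 0.3293, 0.0983]
eef_rot: [-0.0, 0.708, 0.706, -0.001]
wrist_force: [-0.1, 0.1, 0.6]
opening: -0.005
eef_pos: [0.4047, 0.3302, 0.0991]
wrist_force: [-0.5, -0.2, 0.3]
eef_pos: [0.4053, 0.3307, 0.0985]
wrist_force: [0.1, 0.5, 0.7]
eef_pos: [0.4049, 0.3306, 0.0966]
wrist_force: [-0.6, -0.1, -0.7]
eef_pos: [0.4044, 0.3304, 0.0945]
wrist_force: [1.1, -0.9, -0.3]
eef_pos: [0.4039, 0.3302, 0.0923]
wrist_force: [0.3, 1.2, -0.1]
eef_pos: [0.4038, 0.3301, 0.0905]
wrist_force: [0.4, 1.0, 1.6]
eef_pos: [0.4038, 0.3301, 0.089]
wrist_force: [0.4, 1.1, 2.0]
```

```bash
for i in 1 2 3 4 5; do python3 -m pendant '[[[0,0,0.0015,0,0,0,1]]]' | egrep "pos|force"; done
```

```text
eef_pos: [0.4038, 0.3301, 0.0874]
wrist_force: [0.4, 0.5, 3.4]
eef_pos: [0.4039, 0.3302, 0.0859]
wrist_force: [-0.3, -0.6, 10.9]
eef_pos: [0.4039, 0.3303, 0.0856]
wrist_force: [-7.5, -4.0, 26.7]
eef_pos: [0.404, 0.3303, 0.0854]
wrist_force: [-11.9, -6.6, 38.9]
eef_pos: [0.4041, 0.3304, 0.0851]
wrist_force: [-17.2, -9.1, 50.8]
```

There was a spring ramp of about 1.6 to 4 N, then a hard stop at TCP z≈0.0859. That's bottomed out, so I'll release.

```bash
python3 -m pendant '[[[0,0,-0.005,0,0,0,1],[0,0,-0.02,0,0,0,1],[0,0,-0.04,0,0,0,1],[0,0,-0.04,0,0,0,1],[0,0,-0.04,0,0,0,1],[0,0,0,0,0,0,1],[0,0,0,0,0,0,1]]]'
python3 - <<'E'
from h import *
s=shot('top','top6');W=cloud(s);t=shot('side','side6');V=cloud(t)
roi=np.zeros((480,640),bool); roi[235:275,240:345]=1
m=roi&(W[...,2]>.06)&(W[...,2]<.125)&(W[...,0]<.582);P=W[m];print("tray x",np.percentile(P[:,0],[1,5,50]).round(4))
print("lid z",W[185:225:10,270:312:10,2].round(4).tolist())
p=t["p"].astype(int);m=np.zeros((480,640),bool);m[180:215,195:232]=1
m&=(p.min(2)>170)&(V[...,2]>.05);print("btn z",m.sum(),np.median(V[m],0).round(4))
s0=load("top0");W0=cloud(s0)
for nm,(u,v) in dict(carton_a=(440,272),jar=(158,249),flat=(233,341),tall=(470,217),mid=(388,333),gold=(339,172)).items(): print(nm,np.abs(s["p"][v-8:v+8,u-8:u+8].astype(int)-s0["p"][v-8:v+8,u-8:u+8]).mean().round(1),W[v,u].round(3))
E
```

```text
time_s: 13.15
eef_pos: [0.4037, 0.3301, 0.2267]
eef_rot: [0.0, 0.707, 0.707, 0.001]
wrist_force: [-0.4, -0.5, -1.2]
opening: 0.003
tray x [0.5653 0.5663 0.569 ]
lid z [[0.126, 0.1295, 0.1292, 0.1309, 0.1249], [0.1307, 0.129, 0.132, 0.129, 0.136], [0.1298, 0.1302, 0.1341, 0.1286, 0.1247], [0.1333, 0.1349, 0.1279, 0.1298, 0.1289]]
btn z 44 [0.4061 0.3304 0.0676]
carton_a 1.8 [ 0.496 -0.357  0.092]
jar 22.6 [0.578 0.414 0.06 ]
flat 53.4 [0.324 0.206 0.026]
tall 1.9 [ 0.635 -0.435  0.14 ]
mid 2.0 [ 0.337 -0.214  0.065]
gold 1.5 [ 0.753 -0.088  0.176]
```

View pics/side6.png

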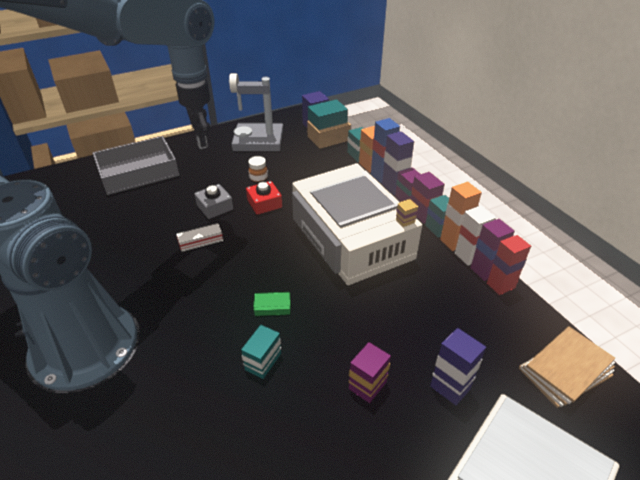

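The side view shows the lid shut (355,200), the tray flush (315,240) and the button back up (212,190). The fingers are clear of everything. The jar and flat carton pixels differ only because of the arm's shadow; their positions are unchanged.

```bash
python3 -c "
from bench import ctrl
print(ctrl.hand_in())"
```

```text
the job is handed in; nothing more can be done
None
```

I pushed the tray home, pushed the lid shut, then pressed the start button on the grey box to its stop and let it go. The job was handed in at about 13 s, and `hand_in` reports no verdict.

Last checks before handing in:
- **Tray:** the push ended on a hard stop, and the front measures x ≈ 0.566–0.569 m against an expected 0.568 m for home.
- **Lid:** it is flat at about 0.13 m, within depth noise of a few mm (shut is 0.129 m).
- **Start button:** it showed a spring ramp up to about 3–4 N and then a hard stop. Its top is back at 0.068 m, the height it had before the press.
- **Bystanders:** all six are where they were, within a few mm by height and position. The jar and the flat carton did look different in the picture comparison. I put that down to the arm's shadow, since their measured positions had not shifted.
- **Sample:** it was last seen lying flat in the tray before the lid closed, and could not be seen after that.
- **Contact:** the arm was touching nothing at the end.

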